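Roll the pin clear, then shut the tin's tray

TASK

The rolling pin lies in front of the tin's pulled-out tray. With your fingertips on top of the pin, roll it (do not slide or lift it) over the cork liner, away from the tin, until it lies still along the inlaid wooden strip, resting on it; after that, push the tray fully home into the tin. Nothing is to be picked up, and leave the jar, cup, egg slicer, plates, mug and spice jar undisturbed.

Things in the scene. Friction and masses are not known exactly. Their poses are not given: they have to be found in the camera images.
- pin: wooden rolling pin, loose, 0.4 to 0.75 kg: roller 64 mm in diameter, 200 mm long, plus a 60 mm handle (28 mm thick, clear of the liner) at each end. Origin mid-roller on the axis, 32 mm above the liner, 35 mm above the shelf top; x along the pin; y, z turn as it rolls, z up at the start. Fingers and cork grip it well; rolling slowly, it stops by itself within about 1 cm
- strip: flat dark wooden strip let in flush across the fixed cork liner, 330 x 24 mm; the pin's place, 110 to 180 mm from it at the start. Origin at its middle on the liner's surface (liner 340 x 660 mm, 3 mm above the shelf top); x along it, y across it towards the pin and the tin, z up. The pin starts within 6 degrees of parallel to it
- tray_front (a point): centre of the outer face of the tray's flat front (178 mm wide, no handle, 8 to 60 mm above the liner; this point 34 mm above it). x points into the tin, the way the tray shuts; z up. Moves with the tray. The fixed grey aluminium tin, 190 mm wide, 150 mm deep, 70 mm high, stands on the liner, on the far side of the pin from the strip
- tray (a joint): how far the tray is pulled out, in m: 0 fully home (it meets a stop), 0.04 to 0.07 at the start, 0.09 at most. It slides stiffly, about 1.5 N, and stays where it is left
- jar: small round glass jar with a clip-on lid, 68 mm across, 80 mm high, on the liner beyond the strip; leave alone. Origin under its centre
- cup: red plastic measuring cup, 72 mm across, 58 mm high, with a straight handle along its x, 75 mm from its centre, on the liner beyond the strip; leave alone. Origin under its centre
- slicer: steel egg slicer, 90 x 120 x 38 mm, beside the liner; leave alone. Origin under its centre
- plate_low: lower of two stacked white plates, 190 mm across, off to the robot's right; leave alone. Origin under its centre
- plate_top: upper of the two stacked plates; leave alone. Origin under its centre
- mug: ceramic mug, 76 mm across, 85 mm high, beside the liner; leave alone. Origin under its centre
- spice: small lidded spice jar, 44 mm across, 85 mm high, beside the liner; leave alone. Origin under its centre

How it is judged (in metres and radians):
On the way, in this order (a step that is already met when the one before it is completed fails the run):
1. the pin rolls: it turns over by more than 140 degrees as it goes (angle between pin's own z axis and vertical above 2.45 rad).
2. the pin lies still along the strip, the tray still pulled out (y of pin in the frame of strip between -0.013 and 0.013 m and x of pin in the frame of strip between -0.06 and 0.06 m and angle between the x axis of pin and the x axis of strip, either way round below 0.14 rad and linear speed of pin below 0.02 m/s and height (world z) of pin below 0.04 m and value of joint tray above 0.03 m), for 0.3 s.
3. the tray is pushed home (value of joint tray below 0.005 m), for 0.2 s.
At the end, for the whole second after the job is handed in: The pin lies still on the liner, its axis within 13 mm of the strip's centre line, within 60 mm of its middle lengthwise and within 8 degrees of parallel; the tray is within 5 mm of fully home (y of pin in the frame of strip between -0.013 and 0.013 m and x of pin in the frame of strip between -0.06 and 0.06 m and angle between the x axis of pin and the x axis of strip, either way round below 0.14 rad and linear speed of pin below 0.02 m/s and height (world z) of pin below 0.04 m and value of joint tray between -0.005 and 0.005 m); the robot touches nothing.
It fails at once if the pin is lifted or carried (more than 10 mm off the liner) (height (world z) of pin above 0.045 m).
It fails at once if the pin is stood up on end or tipped (not (angle between pin's own x axis and vertical between 1.35 and 1.79 rad)).
It fails at once if a bystander (jar, cup, egg slicer, plates, mug, spice jar) is shifted more than 20 mm or tipped (distance of any of jar, cup, slicer, plate_low, plate_top, mug, spice from where it was at the start of the episode above 0.02 m or angle between any of jar, cup, slicer, plate_low, plate_top, mug, spice's own z axis and vertical above 0.3 rad).
It also fails if it takes over 70 s, if anything falls off the work surface, if the arm or the gripper's body presses on something with over 40 N, if the wrist force passes 120 N, or if a joint passes its speed limit or range.

ROBOT

A 6-joint arm with a two-finger parallel gripper is mounted at the origin on the work surface. World frame = base frame: x ahead of the robot, y to its left, z up, the work surface at z = 0. Lengths are in m, angles in degrees, forces in N, time in s.
With the tool pointing down it reaches from about 0.275 to 1 m from the base axis. Payload 8.4 kg.
Tool frame: the origin (TCP) lies on the mounting face of the last link; the fingertips stand 173 mm ahead of it and the grasp point (between the pads) lies pinch_z ahead of it (pinch_z is the distance from the TCP to the grasp point, in m); z points along the fingers, y is the line along which they close (so a half turn about z gives the same grasp; the last joint's range is limited). The gripper opens to 85 mm and grips with 20 to 120 N. Pads are 22 mm wide; open, the fingers measure 114 mm over their backs; the gripper's body (76 mm by 85 mm) begins 54 mm behind the grasp point. The pads swing forward as they close: fully open they stand 13 mm farther back than shut.
Start: joints at [63.805, 20.225, 93.587, -0, 66.188, -0.138], TCP at [0.275, 0.561, 0.405] pointing down, gripper open.
Joint ranges: [-150.9, 150.9], [-52.94, 120.26], [3.33, 152.33], [-74.26, 254.26], [0, 154.13], [-172.89, 172.89]. Speed limits (degrees/s): [127.2, 127.2, 159.86, 180, 180, 180].

INTERFACE

Orientations are given as a 3x3 rotation matrix whose columns are the frame's x, y, z axes.
In Python, from cell import get_state, get_image, camera_info, finish_job, pinch_z gives the robot as it stands.
- The arm moves only by the tool play_rows, never from a script. Its argument "steps" is a list of rows, each a list of 5 numbers: the gripper command: -1 is shut, 1 is fully open, values between are in proportion, then the shift along the tool's x, y, z as a fraction of full scale, then the turn about the tool's z as a fraction of full scale. A call has exactly 10 rows; each row is the pose to reach, as a shift and turn from the pose commanded when the call began, along the tool's axes at that moment; what a row does not reach only later rows make up. Full scale, the value 1, is 0.15 m for a shift and 2 rad for a turn. A row lasts 1/10 s, in which the tool goes at most 50 mm and 8.59 degrees, less where a joint would pass 70% of its speed; a pose out of reach is approached as far as the arm can. A call with a number of a shift or a turn outside -1 to 1 is refused whole. A call with a gripper value outside its range is refused whole. The fingers move at their own pace and stop on an object; the grip force is fixed at half the most. Time passes only in rows, so rows that repeat a pose let the fingers close, or fill a call up. It gives the time, the measured TCP pose, the force, the opening and the grip force at its end, in the units of the state.
- get_state(): the state, without advancing time (a new reading comes with each control period).
- get_image(name): name is "side" or "top" or "wrist"; returns the picture (480x640x3 uint8, blue, green, red); there is no depth.
- camera_info(name): a dict with "fov_y" (degrees; the focal length in pixels is half the picture's height over the tangent of half this angle, whatever the lens; pixels are square), "cx", "cy" (the principal point, pixels), "extrinsics" (4x4, takes a point from camera to world coordinates). Camera axes: x right, y down, z forward; pixel columns grow to the right and rows downward; lengths in m; the calibration is good to about 2 mm. A picture is of the moment at which its call begins: read the wrist's pose just before it. camera_info takes no time and is no camera call; for the wrist camera it gives the pose at the moment of the call.
- finish_job(): hands the job in; it is judged then, once.
The state is a dict: "time": time; "joints": joint angles; "joint_velocities": joint speeds; "tau": joint torques, N m; "ee_pos": TCP position; "eef_rot": TCP orientation; "wrist_force": force on the tool from outside, world axes, zero at the start; "torque": the same for the moment, N m; "gripper_width": finger opening in m; "grasp_force": force on a finger pad.
Only numpy, scipy, OpenCV 4.12 (cv2) and the standard library are available. Lean on these libraries where they do the work, as an engineer would, in place of code of your own. Each camera call takes 0.05 s, during which the arm holds its last target. There are 200 camera calls.

## Working session

There is one attempt and no reset: what is moved stays moved. The work goes in short steps, Python scripts to look and compute and a tool call to move; the robot and the scene stay as the last step left them, time stands still between calls to the robot, and variables do not carry over. Pictures are saved under pics/ and viewed, at most 10 in all, crops included, and the job is handed in when it is done.

Besides the shell and the picture viewer there is one more tool, called in YAML: its name, and indented under it one key for each argument. play_rows: Moves the arm, as the interface text tells. Its arguments: {"type":"object","properties":{"steps":{"type":"array"}},"required":["steps"]}

```bash
mkdir -p pics; ls; python3 - <<'E'
from cell import *
import cv2
s=get_state();print(s['time'],s['ee_pos'],s['eef_rot'],s['joints'],pinch_z)
for n in('top','side'):
    cv2.imwrite(f'pics/{n}1.png',get_image(n));print(n,camera_info(n))
E
```

```text
pics
0.0 [0.27444483 0.56125927 0.40395765] [[-8.98348099e-01  4.39283885e-01 -6.01919573e-04]
 [ 4.39284297e-01  8.98347262e-01 -1.22583205e-03]
 [ 2.24453333e-06 -1.36563771e-03 -9.99999068e-01]] [ 6.38047238e+01  2.02624539e+01  9.36296403e+01 -6.40094428e-05
  6.61861512e+01 -1.37025039e-01] 0.1547
top {'fov_y': 43.32131344718226, 'cx': 316.4945732722266, 'cy': 236.29521016886514, 'extrinsics': array([[ 0.01785352, -0.9793792 ,  0.20124025,  0.25047698],
       [-0.99983935, -0.01780762,  0.00203854, -0.05678172],
       [ 0.00158711, -0.20124432, -0.97953979,  1.57339465],
       [ 0.        ,  0.        ,  0.        ,  1.        ]])}
side {'fov_y': 52.25495895920657, 'cx': 318.67277415199106, 'cy': 243.2030685761336, 'extrinsics': array([[ 0.71468036, -0.51973456,  0.46808971, -0.04633067],
       [-0.69943016, -0.52584456,  0.4840299 , -0.66479456],
       [-0.00542464, -0.67332273, -0.7393288 ,  0.98808184],
       [ 0.        ,  0.        ,  0.        ,  1.        ]])}
```

View pics/top1.png

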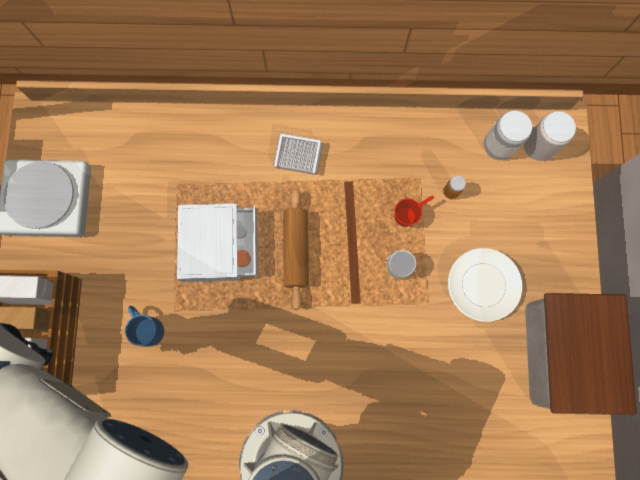

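View pics/side1.png

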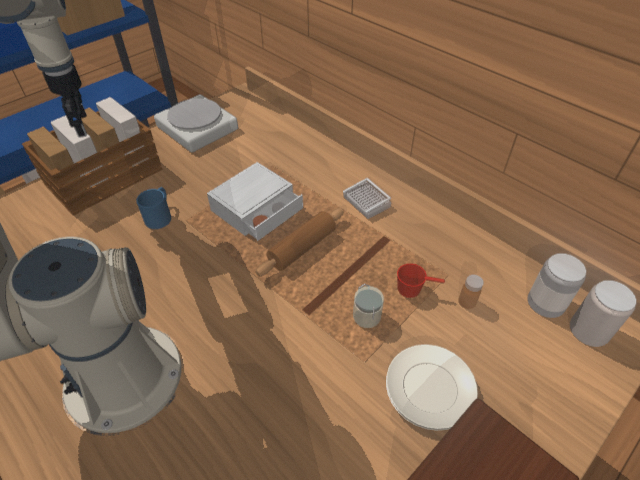

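Top view: the tin is at (215,242) with its tray front near column 257. The pin is at (295,250), running from (296,195) to (296,303). The strip runs from (349,182) to (355,302), the cup is at (408,213) and the jar at (402,264).

```bash
cat > h.py <<'E'
import numpy as np,cv2
from cell import *
def ray(n,uv,z,ci=None):
    c=ci or camera_info(n);f=240/np.tan(np.radians(c['fov_y']/2));E=np.array(c['extrinsics'])
    uv=np.atleast_2d(uv).astype(float)
    d=np.c_[(uv[:,0]-c['cx'])/f,(uv[:,1]-c['cy'])/f,np.ones(len(uv))]@E[:3,:3].T
    o=E[:3,3];t=(z-o[2])/d[:,2];return (o+d*t[:,None])[:,:2]
E
python3 - <<'E'
from h import *
im=cv2.imread('pics/top1.png')
for r in (230,250): print(r,[tuple(map(int,p)) for p in im[r,240:365:3]])
hsv=cv2.cvtColor(im,cv2.COLOR_BGR2HSV)
c=im[170:315,165:435];c=cv2.resize(c,None,fx=2.9,fy=2.9,interpolation=cv2.INTER_CUBIC);cv2.imwrite('pics/crop.png',c)
E
```

```text
230 [(137, 138, 144), (136, 138, 141), (140, 143, 142), (152, 152, 152), (151, 152, 152), (128, 130, 132), (77, 113, 156), (69, 105, 145), (67, 101, 141), (72, 112, 157), (63, 99, 138), (72, 112, 159), (83, 133, 189), (88, 142, 202), (81, 128, 183), (56, 100, 148), (59, 111, 167), (62, 118, 176), (55, 105, 158), (57, 103, 154), (52, 93, 140), (46, 85, 125), (37, 67, 100), (58, 94, 135), (57, 93, 134), (61, 98, 139), (62, 103, 147), (85, 141, 203), (89, 147, 210), (84, 138, 198), (88, 146, 209), (84, 135, 194), (87, 145, 209), (79, 131, 189), (88, 144, 207), (82, 137, 192), (41, 69, 118), (42, 66, 110), (44, 72, 120), (82, 136, 196), (85, 138, 196), (92, 149, 212)]
250 [(83, 108, 164), (80, 106, 163), (138, 142, 155), (155, 155, 156), (161, 161, 159), (156, 157, 157), (70, 102, 141), (71, 107, 147), (70, 102, 143), (67, 104, 146), (63, 98, 138), (67, 104, 146), (88, 142, 200), (87, 137, 195), (81, 129, 182), (55, 102, 152), (57, 110, 162), (58, 114, 172), (53, 103, 155), (51, 95, 142), (46, 85, 129), (38, 77, 118), (35, 65, 97), (63, 103, 147), (66, 106, 153), (56, 93, 133), (58, 96, 137), (82, 134, 192), (79, 130, 186), (82, 137, 196), (92, 151, 217), (85, 142, 204), (81, 129, 185), (89, 149, 213), (88, 144, 208), (96, 160, 225), (51, 89, 141), (40, 67, 112), (42, 70, 116), (63, 105, 158), (90, 147, 210), (88, 148, 211)]
```

View pics/crop.png

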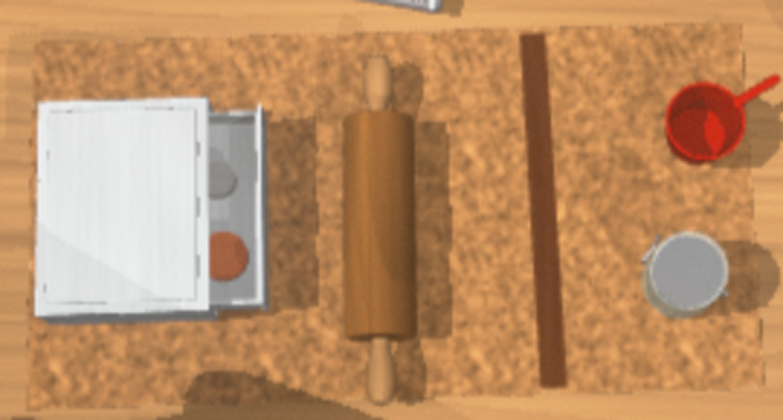

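The crop (2.9x, offset 165,170) shows:
- Roller corners at (345,111), (411,111), (346,337) and (414,338).
- Strip ends at about (533,35) and (553,387).
- Tray front top edge from (262,104) to (266,306).

```bash
python3 - <<'E'
from h import *
P=lambda a:np.array(a,float)/2.9+[165,170]
im=cv2.imread('pics/top1.png')
m=((im[:,:,2]<150)&(im[:,:,1]<95))[185:300,340:365]
pts=np.argwhere(m)[:,::-1]+[340,185]
vx,vy,x0,y0=cv2.fitLine(pts.astype(np.float32),cv2.DIST_HUBER,0,.01,.01).ravel();print('strip line',x0,y0,np.degrees(np.arctan2(vx,vy)))
# row-wise ends of strip
st=ray('top',P([(533,34.5),(553,386.5)]),.003);print('strip ends',st,np.linalg.norm(st[0]-st[1]))
line=[(x0+vx/vy*(v-y0),v) for v in (182,303)];L=ray('top',line,.003);print('fit',L)
pn=ray('top',P([(378,111),(380,337.5),(377,55),(380,403)]),.035);print('pin',pn,np.linalg.norm(pn[0]-pn[1]),np.linalg.norm(pn[2]-pn[3]))
tr=ray('top',P([(264,104),(267,306)]),.063);print('tray',tr,np.linalg.norm(tr[0]-tr[1]))
ti=ray('top',P([(209,98),(209,311),(37,103),(36,316)]),.073);print('tin',ti)
S=(st[0]+st[1])/2;ux=(L[0]-L[1]);ux/=np.linalg.norm(ux);uy=np.array([-ux[1],ux[0]])
for q in (pn[0]+pn[1])/2,(pn[2]+pn[3])/2,(tr[0]+tr[1])/2:print('in strip',(q-S)@ux,(q-S)@uy)
a=lambda d:np.degrees(np.arctan2(d[1],d[0]))
print('ang strip',a(ux),'pin',a(pn[2]-pn[3]),a(pn[0]-pn[1]),'tray',a(tr[0]-tr[1]),'tin',a(ti[0]-ti[1]),a(ti[2]-ti[0])-90,'S',S)
print('jar',ray('top',P([(687,268)]),.083),'cup',ray('top',P([(705,121)]),.061), ray('top',P([(775,80)]),.05))
E
```

```text
strip line 351.88644 242.12036 3.4356236
strip ends [[ 0.72478999 -0.13812856]
 [ 0.39759261 -0.15834281]] 0.32782120659778763
fit [[ 0.72447356 -0.136736  ]
 [ 0.39830012 -0.15795464]]
pin [[ 0.64056122  0.0032426 ]
 [ 0.43494953 -0.00364029]
 [ 0.69309925  0.00546192]
 [ 0.37746709 -0.00505854]] 0.20572685194264478 0.31580744070591543
tray [[0.63802302 0.10362414]
 [0.45726468 0.09414966]] 0.18100647909573062
tin [[0.64003585 0.15135281]
 [0.45065309 0.14295893]
 [0.6327075  0.30296092]
 [0.44362855 0.29170372]]
in strip -0.013776531275627205 0.14924595502117166
in strip -0.01621752040847201 0.14980613222587275
in strip 0.0025233405369115658 0.24748078269817386
ang strip 3.7220314452418943 pin 1.9090412440264086 1.9172726833784883 tray 3.000421075380995 tin 2.537819776712659 2.7673800218855575 S [ 0.5611913  -0.14823568]
jar [[ 0.49399549 -0.26801666]] cup [[ 0.63011665 -0.28853165]] [[ 0.67201163 -0.35367202]]
```

play_rows:
  steps:
    - [1,-0.2,-0.16,0,0.05]
    - [1,-0.4,-0.32,0,0.1]
    - [1,-0.6,-0.48,0,0.15]
    - [1,-0.8,-0.64,0,0.2]
    - [1,-1,-0.8,0,0.25]
    - [1,-1,-0.8,0,0.3]
    - [1,-1,-0.8,0,0.4]
    - [1,-1,-0.8,0,0.48]
    - [1,-1,-0.8,0,0.54]
    - [1,-1,-0.8,0,0.54]

```text
time: 1.1
ee_pos: [0.3565, 0.3876, 0.4044]
eef_rot: [[-0.033, 0.999, -0.0], [0.999, 0.033, -0.0], [-0.0, -0.0, -1.0]]
wrist_force: [-0.4, -0.8, -0.0]
gripper_width: 0.0854
grasp_force: 0.0
```

```bash
cat >> h.py <<'E'
def to(x,y,z,yaw=None):
    "remaining shift (fractions) to put TCP at x,y,z; yaw = angle of tool x axis in world, deg"
    s=get_state();R=np.array(s['eef_rot']);p=np.array(s['ee_pos'])
    a=np.degrees(np.arctan2(R[1,0],R[0,0]))
    print('t',round(s['time'],2),'p',p.round(4),'yaw',round(a,2),'F',np.round(s['wrist_force'],1),'w',round(s['gripper_width'],4))
    print('rows',(R.T@(np.array([x,y,z])-p)/.15).round(3),'turn',None if yaw is None else round(-np.radians(yaw-a)/2,3))
E
python3 -c "
from h import *
to(.536,.013,.30,92)"
```

```text
t 1.1 p [0.3565 0.3876 0.4044] yaw 91.87 F [-0.4 -0.8 -0. ] w 0.0854
rows [-2.535  1.115  0.697] turn -0.001
```

play_rows:
  steps:
    - [1,-0.2,0.08,0,0]
    - [1,-0.4,0.16,0,0]
    - [1,-0.6,0.24,0,0]
    - [1,-0.8,0.32,0,0]
    - [1,-1,0.4,0,0]
    - [1,-1,0.5,0,0]
    - [1,-1,0.6,0,0]
    - [1,-1,0.7,0,0]
    - [1,-1,0.8,0,0]
    - [1,-1,0.8,0,0]

```text
time: 2.1
ee_pos: [0.4838, 0.2431, 0.4045]
eef_rot: [[-0.037, 0.999, 0.001], [0.999, 0.037, 0.0], [0.0, 0.001, -1.0]]
wrist_force: [-0.7, 0.2, -0.4]
gripper_width: 0.0854
grasp_force: 0.0
```

play_rows:
  steps:
    - [1,-0.2,0.06,0.1,0]
    - [1,-0.4,0.12,0.2,0]
    - [1,-0.6,0.18,0.3,0]
    - [1,-0.8,0.24,0.4,0]
    - [1,-1,0.3,0.5,0]
    - [1,-1,0.3,0.6,0]
    - [1,-1,0.3,0.7,0]
    - [1,-1,0.3,0.7,0]
    - [1,-1,0.3,0.7,0]
    - [1,-1,0.3,0.7,0]

```text
time: 3.1
ee_pos: [0.5326, 0.0944, 0.3005]
eef_rot: [[-0.037, 0.999, 0.001], [0.999, 0.037, 0.0], [0.0, 0.001, -1.0]]
wrist_force: [0.2, 0.1, -0.2]
gripper_width: 0.0856
grasp_force: 0.0
```

```bash
python3 -c "
from h import *
to(.536,.015,.25,92)"
```

```text
t 3.1 p [0.5326 0.0944 0.3005] yaw 92.11 F [ 0.2  0.1 -0.2] w 0.0856
rows [-0.53   0.003  0.336] turn 0.001
```

play_rows:
  steps:
    - [1,-0.2,0,0,0]
    - [1,-0.4,0,0,0]
    - [1,-0.53,0,0,0]
    - [1,-0.53,0,0.1,0]
    - [1,-0.53,0,0.2,0]
    - [1,-0.53,0,0.3,0]
    - [1,-0.53,0,0.36,0]
    - [1,-0.53,0,0.4,0]
    - [1,-0.53,0,0.4,0]
    - [1,-0.53,0,0.4,0]

```text
time: 4.1
ee_pos: [0.5354, 0.0146, 0.2402]
eef_rot: [[-0.036, 0.999, 0.001], [0.999, 0.036, -0.0], [-0.0, 0.001, -1.0]]
wrist_force: [-0.1, -0.1, -0.2]
gripper_width: 0.0852
grasp_force: 0.0
```

```bash
python3 -c "
from h import *
to(.536,.013,.23,92)
cv2.imwrite('pics/w1.png',get_image('wrist'))
cv2.imwrite('pics/s2.png',cv2.resize(get_image('side')[180:320,200:400],None,fx=4,fy=4))"
```

```text
t 4.1 p [0.5354 0.0146 0.2402] yaw 92.08 F [-0.1 -0.1 -0.2] w 0.0852
rows [-0.011  0.003  0.068] turn 0.001
```

View pics/w1.png

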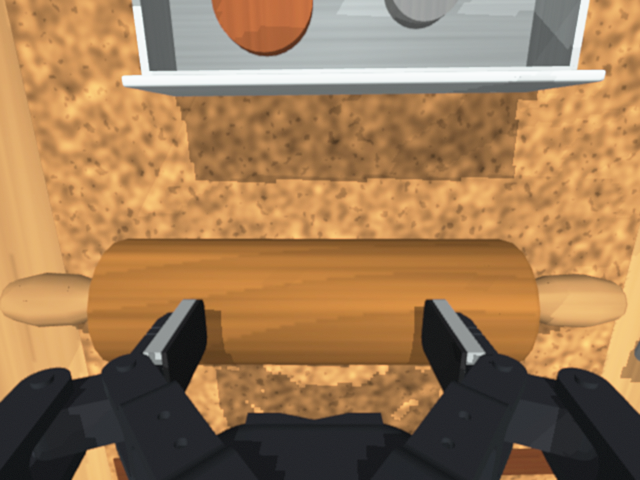

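View pics/s2.png

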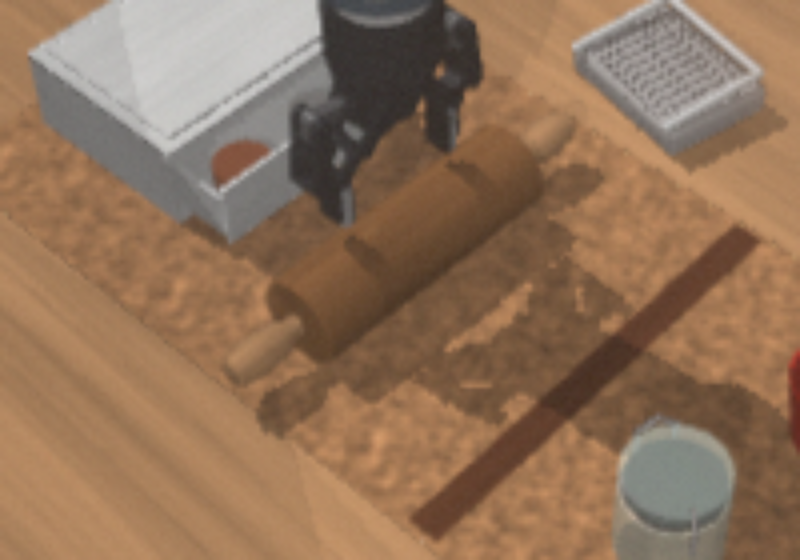

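The wrist view shows the pin's axis at row 300, with both fingers over the roller at columns 185 and 450, symmetric about its middle. The side view shows a small gap between the tips and the pin. I'll go down gently.

play_rows:
  steps:
    - [1,0,0,0.02,0]
    - [1,0,0,0.03,0]
    - [1,0,0,0.04,0]
    - [1,0,0,0.05,0]
    - [1,0,0,0.06,0]
    - [1,0,0,0.07,0]
    - [1,0,0,0.075,0]
    - [1,0,0,0.08,0]
    - [1,0,0,0.08,0]
    - [1,0,0,0.08,0]

```text
time: 5.2
ee_pos: [0.5352, 0.0145, 0.2277]
eef_rot: [[-0.036, 0.999, 0.0], [0.999, 0.036, -0.0], [-0.0, 0.0, -1.0]]
wrist_force: [0.4, -0.4, 0.5]
gripper_width: 0.0853
grasp_force: 0.0
```

play_rows:
  steps:
    - [1,0,0,0.004,0]
    - [1,0,0,0.008,0]
    - [1,0,0,0.012,0]
    - [1,0,0,0.016,0]
    - [1,0,0,0.02,0]
    - [1,0,0,0.02,0]
    - [1,0,0,0.02,0]
    - [1,0,0,0.02,0]
    - [1,0,0,0.02,0]
    - [1,0,0,0.02,0]

```text
time: 6.2
ee_pos: [0.5353, 0.0147, 0.226]
eef_rot: [[-0.036, 0.999, 0.001], [0.999, 0.036, 0.0], [0.0, 0.001, -1.0]]
wrist_force: [-5.9, 0.3, 18.2]
gripper_width: 0.0854
grasp_force: 9.0
```

play_rows:
  steps:
    - [1,-0.02,0,-0.004,0]
    - [1,-0.06,0,-0.004,0]
    - [1,-0.1,0,-0.004,0]
    - [1,-0.14,0,-0.004,0]
    - [1,-0.18,0,-0.004,0]
    - [1,-0.22,0,-0.004,0]
    - [1,-0.26,0,-0.004,0]
    - [1,-0.29,0,-0.004,0]
    - [1,-0.31,0,-0.004,0]
    - [1,-0.31,0,-0.004,0]

```text
time: 7.2
ee_pos: [0.5369, -0.0325, 0.2267]
eef_rot: [[-0.036, 0.999, 0.0], [0.999, 0.036, -0.0], [-0.0, 0.0, -1.0]]
wrist_force: [-6.6, -0.8, 20.1]
gripper_width: 0.0857
grasp_force: 9.9
```

```bash
python3 -c "
from h import *
to(.536,.0,.227,92)
cv2.imwrite('pics/s3.png',cv2.resize(get_image('side')[180:320,200:400],None,fx=4,fy=4))"
```

```text
t 7.2 p [ 0.5369 -0.0325  0.2267] yaw 92.05 F [-6.6 -0.8 20.1] w 0.0857
rows [ 0.217  0.002 -0.002] turn 0.0
```

View pics/s3.png

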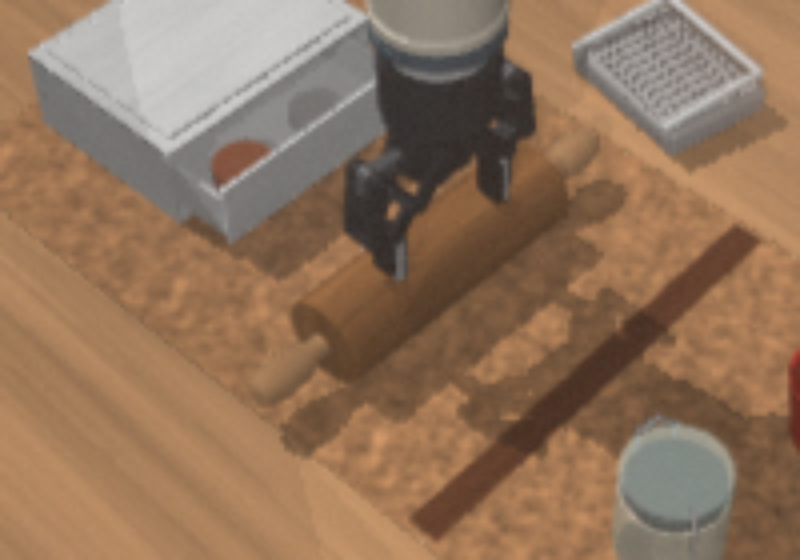

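The pin rolled about 24 mm with no slip visible. From here each cycle is lift, step back, press, stroke.

play_rows:
  steps:
    - [1,0,0,-0.04,0]
    - [1,0,0,-0.08,0]
    - [1,0.07,0,-0.08,0]
    - [1,0.14,0,-0.08,0]
    - [1,0.17,0,-0.08,0]
    - [1,0.17,0,-0.06,0]
    - [1,0.17,0,-0.04,0]
    - [1,0.17,0,-0.02,0]
    - [1,0.17,0,-0.003,0]
    - [1,0.17,0,-0.003,0]

```text
time: 8.25
ee_pos: [0.5359, -0.0066, 0.2258]
eef_rot: [[-0.036, 0.999, -0.0], [0.999, 0.036, 0.0], [0.0, -0.0, -1.0]]
wrist_force: [-2.8, 0.9, 6.4]
gripper_width: 0.0857
grasp_force: 3.1
```

play_rows:
  steps:
    - [1,-0.02,0,0,0]
    - [1,-0.06,0,0,0]
    - [1,-0.1,0,0,0]
    - [1,-0.14,0,0,0]
    - [1,-0.18,0,0,0]
    - [1,-0.22,0,0,0]
    - [1,-0.26,0,0,0]
    - [1,-0.3,0,0,0]
    - [1,-0.33,0,0,0]
    - [1,-0.33,0,0,0]

```text
time: 9.25
ee_pos: [0.5376, -0.0569, 0.2268]
eef_rot: [[-0.035, 0.999, -0.0], [0.999, 0.035, -0.0], [-0.0, -0.0, -1.0]]
wrist_force: [-6.0, -1.1, 18.1]
gripper_width: 0.0848
grasp_force: 9.3
```

```bash
cat >> h.py <<'E'
def pin():
    "pin axis from the side view: handle-coloured ends not used; roller mask centroid on z=.035"
    im=get_image('top');cv2.imwrite('pics/cur.png',im);return im
E
python3 -c "
from h import *
to(.536,.0,.227,92)
im=get_image('top');cv2.imwrite('pics/top3.png',cv2.resize(im[170:315,165:435],None,fx=2.9,fy=2.9,interpolation=cv2.INTER_CUBIC))"
```

```text
t 9.25 p [ 0.5376 -0.0569  0.2268] yaw 92.03 F [-6.  -1.1 18.1] w 0.0848
rows [ 0.379  0.003 -0.001] turn 0.0
```

View pics/top3.png

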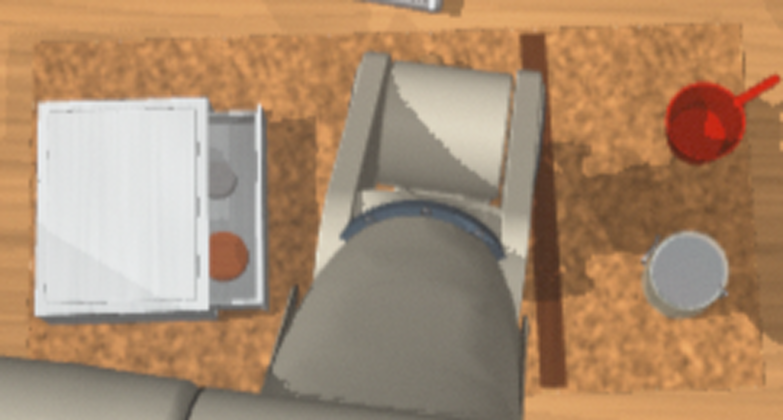

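The arm hides the pin from the top camera, so I'll continue by dead reckoning: the pin is at about y = -0.048 and moves half of each stroke.

play_rows:
  steps:
    - [1,0,0,-0.04,0]
    - [1,0,0,-0.08,0]
    - [1,0.07,0,-0.08,0]
    - [1,0.14,0,-0.08,0]
    - [1,0.17,0,-0.08,0]
    - [1,0.17,0,-0.06,0]
    - [1,0.17,0,-0.04,0]
    - [1,0.17,0,-0.02,0]
    - [1,0.17,0,-0.001,0]
    - [1,0.17,0,-0.001,0]

```text
time: 10.3
ee_pos: [0.5367, -0.0307, 0.2256]
eef_rot: [[-0.036, 0.999, -0.0], [0.999, 0.036, 0.0], [0.0, -0.0, -1.0]]
wrist_force: [-0.8, 0.0, 2.1]
gripper_width: 0.0852
grasp_force: 1.2
```

play_rows:
  steps:
    - [1,-0.02,0,0,0]
    - [1,-0.06,0,0,0]
    - [1,-0.1,0,0,0]
    - [1,-0.14,0,0,0]
    - [1,-0.18,0,0,0]
    - [1,-0.22,0,0,0]
    - [1,-0.26,0,0,0]
    - [1,-0.3,0,0,0]
    - [1,-0.33,0,0,0]
    - [1,-0.33,0,0,0]

```text
time: 11.3
ee_pos: [0.5385, -0.081, 0.2269]
eef_rot: [[-0.036, 0.999, 0.0], [0.999, 0.036, -0.0], [-0.0, 0.0, -1.0]]
wrist_force: [-6.1, -1.3, 17.1]
gripper_width: 0.0856
grasp_force: 8.4
```

play_rows:
  steps:
    - [1,0,0,-0.04,0]
    - [1,0,0,-0.08,0]
    - [1,0.07,0,-0.08,0]
    - [1,0.14,0,-0.08,0]
    - [1,0.17,0,-0.08,0]
    - [1,0.17,0,-0.06,0]
    - [1,0.17,0,-0.04,0]
    - [1,0.17,0,-0.02,0]
    - [1,0.17,0,-0.001,0]
    - [1,0.17,0,-0.001,0]

```text
time: 12.3
ee_pos: [0.5376, -0.0547, 0.2256]
eef_rot: [[-0.036, 0.999, -0.0], [0.999, 0.036, 0.0], [0.0, -0.0, -1.0]]
wrist_force: [-0.2, -0.1, -0.5]
gripper_width: 0.0853
grasp_force: 0.0
```

```bash
python3 -c "
from h import *
to(.536,.0,.227,92)
im=get_image('side');cv2.imwrite('pics/s4.png',cv2.resize(im[180:320,200:400],None,fx=4,fy=4))"
```

```text
t 12.3 p [ 0.5376 -0.0547  0.2256] yaw 92.04 F [-0.2 -0.1 -0.5] w 0.0853
rows [ 0.365  0.003 -0.01 ] turn 0.0
```

View pics/s4.png

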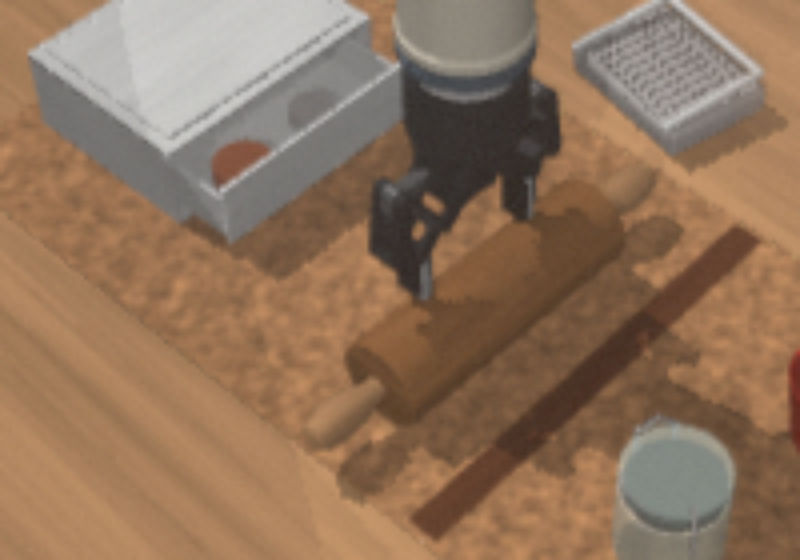

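The pin's handle tips are at crop (318,432) and (645,180). I'm projecting them now.

```bash
python3 -c "
from h import *
P=lambda a:np.array(a,float)/4+[200,180]
for e in ([(240,368),(563,130)],[(318,432),(643,182)]):
    q=ray('side',P(e),.035);d=q[1]-q[0];print(q,q.mean(0),np.degrees(np.arctan2(d[1],d[0])))
"
```

```text
[[ 0.38447557 -0.00726508]
 [ 0.68208707 -0.0012714 ]] [ 0.53328132 -0.00426824] 1.1537396989726163
[[ 0.38618627 -0.0791832 ]
 [ 0.68416788 -0.07476438]] [ 0.53517707 -0.07697379] 0.8495870892043484
```

play_rows:
  steps:
    - [1,-0.04,0,0.005,0]
    - [1,-0.08,0,0.005,-0.003]
    - [1,-0.12,0,0.005,-0.006]
    - [1,-0.16,0,0.005,-0.009]
    - [1,-0.2,0,0.005,-0.012]
    - [1,-0.24,0,0.005,-0.015]
    - [1,-0.28,0,0.005,-0.018]
    - [1,-0.32,0,0.005,-0.02]
    - [1,-0.36,0,0.005,-0.02]
    - [1,-0.36,0,0.005,-0.02]

```text
time: 13.35
ee_pos: [0.5399, -0.1097, 0.2268]
eef_rot: [[-0.075, 0.997, 0.001], [0.997, 0.075, -0.001], [-0.001, 0.001, -1.0]]
wrist_force: [-5.8, -1.3, 16.8]
gripper_width: 0.0856
grasp_force: 8.6
```

play_rows:
  steps:
    - [1,0,0,-0.04,0]
    - [1,0,0,-0.08,0]
    - [1,0.07,0,-0.08,0]
    - [1,0.14,0,-0.08,0]
    - [1,0.15,0,-0.08,0]
    - [1,0.15,0,-0.06,0]
    - [1,0.15,0,-0.04,0]
    - [1,0.15,0,-0.02,0]
    - [1,0.15,0,-0.001,0]
    - [1,0.15,0,-0.001,0]

```text
time: 14.35
ee_pos: [0.538, -0.0862, 0.2261]
eef_rot: [[-0.076, 0.997, -0.001], [0.997, 0.076, 0.0], [0.0, -0.0, -1.0]]
wrist_force: [-2.6, 1.4, 14.8]
gripper_width: 0.0854
grasp_force: 7.1
```

play_rows:
  steps:
    - [1,-0.02,0,0,0]
    - [1,-0.06,0,0,0]
    - [1,-0.1,0,0,0]
    - [1,-0.14,0,0,0]
    - [1,-0.18,0,0,0]
    - [1,-0.22,0,0,0]
    - [1,-0.26,0,0,0]
    - [1,-0.3,0,0,0]
    - [1,-0.33,0,0,0]
    - [1,-0.33,0,0,0]

```text
time: 15.35
ee_pos: [0.5405, -0.1364, 0.2266]
eef_rot: [[-0.075, 0.997, -0.003], [0.997, 0.075, -0.0], [-0.0, -0.003, -1.0]]
wrist_force: [-14.3, -2.3, 25.2]
gripper_width: 0.085
grasp_force: 12.7
```

play_rows:
  steps:
    - [1,0,0,-0.04,0]
    - [1,0,0,-0.08,0]
    - [1,0.07,0,-0.08,0]
    - [1,0.14,0,-0.08,0]
    - [1,0.15,0,-0.08,0]
    - [1,0.15,0,-0.06,0]
    - [1,0.15,0,-0.06,0]
    - [1,0.15,0,-0.06,0]
    - [1,0.15,0,-0.06,0]
    - [1,0.15,0,-0.06,0]

```text
time: 16.35
ee_pos: [0.5399, -0.1131, 0.2344]
eef_rot: [[-0.076, 0.997, 0.0], [0.997, 0.076, -0.0], [-0.0, 0.0, -1.0]]
wrist_force: [-0.6, 0.1, -0.5]
gripper_width: 0.0854
grasp_force: 0.0
```

```bash
python3 -c "
from h import *
to(.536,.0,.227,92)
im=get_image('side');cv2.imwrite('pics/s5.png',cv2.resize(im[180:320,200:400],None,fx=4,fy=4))"
```

```text
t 16.35 p [ 0.5399 -0.1131  0.2344] yaw 94.34 F [-0.6  0.1 -0.5] w 0.0854
rows [0.754 0.031 0.049] turn 0.02
```

View pics/s5.png

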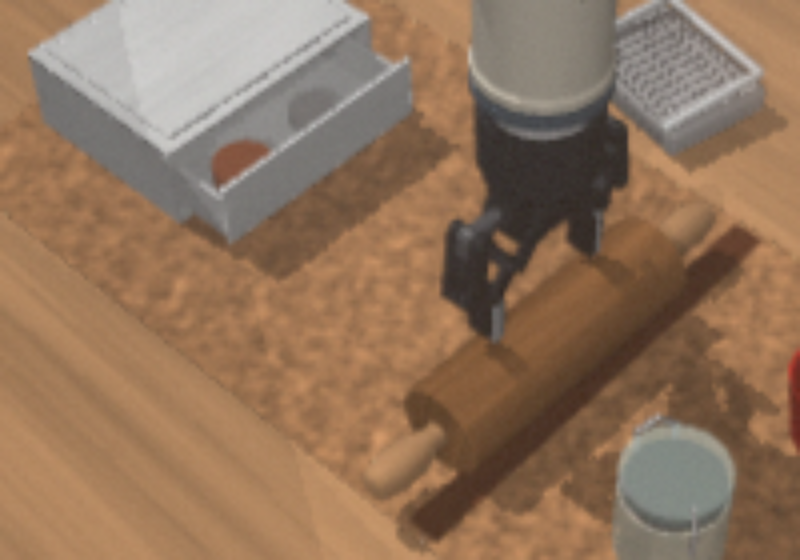

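The pin is now close to the strip: handle tips at crop (380,478) and (703,219), strip ends at (428,525) and (745,240).

```bash
python3 -c "
from h import *
P=lambda a:np.array(a,float)/4+[200,180]
for e,z in ([(380,478),(703,219)],.035),([(428,525),(745,239)],.003):
    q=ray('side',P(e),z);d=q[1]-q[0];print(q,q.mean(0),np.degrees(np.arctan2(d[1],d[0])),q[0]+d/d[0]*(.536-q[0,0]))
"
```

```text
[[ 0.38988018 -0.13094262]
 [ 0.68704711 -0.12627707]] [ 0.53846364 -0.12860984] 0.8994737467214486 [ 0.536      -0.12864852]
[[ 0.40167004 -0.15904336]
 [ 0.71788843 -0.14079766]] [ 0.55977924 -0.14992051] 3.302287000829676 [ 0.536      -0.15129256]
```

play_rows:
  steps:
    - [1,0,0,0.02,0]
    - [1,0,0,0.04,0]
    - [1,0,0,0.05,0]
    - [1,0,0,0.054,0]
    - [1,0,0,0.057,0]
    - [1,-0.02,0,0.057,-0.003]
    - [1,-0.05,0,0.057,-0.006]
    - [1,-0.08,0,0.057,-0.008]
    - [1,-0.11,0,0.057,-0.01]
    - [1,-0.14,0,0.057,-0.012]

```text
time: 17.4
ee_pos: [0.5411, -0.1341, 0.227]
eef_rot: [[-0.099, 0.995, -0.001], [0.995, 0.099, 0.0], [0.0, -0.001, -1.0]]
wrist_force: [-7.4, 0.2, 18.0]
gripper_width: 0.0857
grasp_force: 9.3
```

play_rows:
  steps:
    - [1,-0.03,0,0,0]
    - [1,-0.06,0,0,-0.003]
    - [1,-0.09,0,0,-0.006]
    - [1,-0.12,0,0,-0.008]
    - [1,-0.15,0,0,-0.008]
    - [1,-0.17,0,0,-0.008]
    - [1,-0.18,0,0,-0.008]
    - [1,-0.18,0,0,-0.008]
    - [1,-0.18,0,0,-0.008]
    - [1,-0.18,0,0,-0.008]

```text
time: 18.4
ee_pos: [0.5434, -0.161, 0.2268]
eef_rot: [[-0.116, 0.993, -0.002], [0.993, 0.116, -0.0], [0.0, -0.002, -1.0]]
wrist_force: [-9.4, -1.9, 16.5]
gripper_width: 0.0855
grasp_force: 8.3
```

play_rows:
  steps:
    - [1,0,0,-0.02,0]
    - [1,0,0,-0.05,0]
    - [1,0,0,-0.1,0]
    - [1,0,0,-0.2,0]
    - [1,0,0,-0.3,0]
    - [1,0.2,0,-0.4,0]
    - [1,0.4,0,-0.4,0]
    - [1,0.6,0,-0.4,0]
    - [1,0.8,0,-0.4,0]
    - [1,1,0,-0.4,0]

```text
time: 19.4
ee_pos: [0.5269, -0.0106, 0.2874]
eef_rot: [[-0.116, 0.993, 0.002], [0.993, 0.116, -0.0], [-0.0, 0.002, -1.0]]
wrist_force: [0.6, 0.2, -0.2]
gripper_width: 0.0854
grasp_force: 0.0
```

```bash
python3 -c "
from h import *
to(.548,.02,.29,92.7)
a=get_image('side')[180:320,200:400];b=get_image('top')[170:315,255:435]
cv2.imwrite('pics/s6.png',np.vstack([cv2.resize(a,(429,300)),cv2.resize(b,(372,300)).copy() if 0 else np.pad(cv2.resize(b,(372,300),interpolation=cv2.INTER_CUBIC),((0,0),(0,57),(0,0)))]))"
```

```text
t 19.4 p [ 0.5269 -0.0106  0.2874] yaw 96.64 F [ 0.6  0.2 -0.2] w 0.0854
rows [ 0.187  0.164 -0.017] turn 0.034
```

View pics/s6.png

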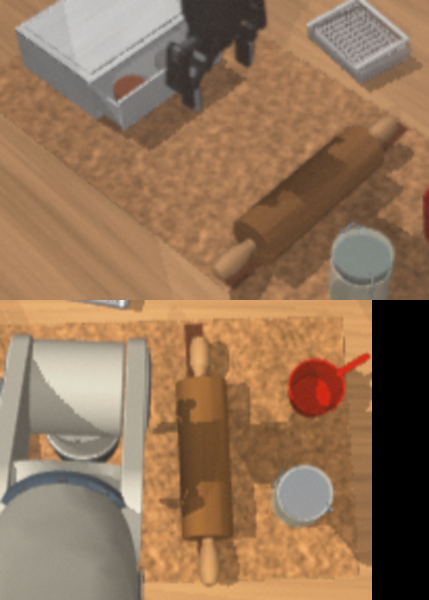

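The pin lies over the strip. In the lower panel the roller corners are (177,378), (224,378), (184,538) and (232,538). The jar and cup look where they were.

```bash
python3 -c "
from h import *
P=lambda a:(np.array(a,float)-[0,300])/[372/180,300/145]+[255,170]
S=np.array([.5612,-.1478]);t=np.radians(3.65);ux=np.array([np.cos(t),np.sin(t)]);uy=np.array([-ux[1],ux[0]])
for e in ([(200.5,378),(208,538)],[(199,340),(209,583)]):
    q=ray('top',P(e),.035);d=q[0]-q[1];print(q,(q.mean(0)-S)@ux,(q.mean(0)-S)@uy,np.degrees(np.arctan2(d[1],d[0])),np.linalg.norm(d))
# automatic roller edges per row in full-res picture
im=get_image('top').astype(int)
for v in range(212,285,8): print(v,[int(x) for x in im[v,334:376:2,2]])
"
```

```text
[[ 0.6448341  -0.14542973]
 [ 0.44115317 -0.15593599]] -0.01835296418145246 -0.001717971752812496 2.952810663983468 0.20395172038768467
[[ 0.69481389 -0.14321145]
 [ 0.38572743 -0.15743119]] -0.021047395913011076 -0.0011838153572648717 2.634076403179696 0.30941337630402044
212 [179, 169, 201, 132, 137, 154, 161, 169, 168, 167, 164, 154, 142, 140, 120, 107, 136, 158, 144, 147, 147]
220 [182, 167, 184, 130, 89, 100, 105, 111, 165, 165, 158, 155, 140, 136, 125, 103, 131, 153, 153, 160, 145]
228 [154, 192, 191, 126, 114, 97, 104, 150, 159, 152, 148, 144, 120, 116, 118, 104, 135, 121, 117, 131, 130]
236 [209, 181, 183, 176, 83, 97, 100, 108, 114, 112, 112, 112, 111, 109, 115, 104, 124, 133, 121, 128, 128]
244 [179, 164, 145, 155, 86, 95, 98, 105, 109, 111, 109, 110, 110, 109, 111, 106, 139, 149, 135, 120, 118]
252 [169, 174, 163, 165, 92, 89, 96, 103, 105, 110, 105, 107, 104, 114, 112, 106, 117, 137, 133, 149, 143]
260 [181, 199, 190, 186, 107, 86, 106, 99, 110, 150, 141, 144, 145, 139, 122, 109, 104, 139, 145, 137, 142]
268 [156, 126, 114, 122, 107, 94, 101, 108, 113, 115, 118, 156, 150, 144, 120, 112, 101, 132, 135, 147, 152]
276 [201, 195, 166, 180, 149, 131, 154, 165, 168, 169, 159, 156, 154, 145, 125, 113, 102, 163, 147, 153, 136]
284 [210, 214, 198, 196, 168, 124, 126, 116, 104, 103, 122, 128, 102, 102, 99, 100, 107, 138, 163, 166, 164]
```

```bash
python3 -c "
from h import *
print(np.array(camera_info('wrist')['extrinsics']).round(3)[:3,3])
to(.550,.05,.207,92.7)"
```

```text
[0.517 0.063 0.256]
t 19.55 p [ 0.5269 -0.0105  0.2871] yaw 96.8 F [-0.5  0.5 -0.4] w 0.0854
rows [0.382 0.2   0.534] turn 0.036
```

play_rows:
  steps:
    - [-1,0.1,0.06,0,0.01]
    - [-1,0.2,0.12,0,0.02]
    - [-1,0.3,0.18,0,0.036]
    - [-1,0.38,0.2,0,0.036]
    - [-1,0.38,0.2,0.1,0.036]
    - [-1,0.38,0.2,0.2,0.036]
    - [-1,0.38,0.2,0.3,0.036]
    - [-1,0.38,0.2,0.4,0.036]
    - [-1,0.38,0.2,0.5,0.036]
    - [-1,0.38,0.2,0.53,0.036]

```text
time: 20.55
ee_pos: [0.5495, 0.0479, 0.2051]
eef_rot: [[-0.044, 0.999, -0.002], [0.999, 0.044, -0.0], [-0.0, -0.002, -1.0]]
wrist_force: [-0.3, -0.1, -0.5]
gripper_width: -0.0003
grasp_force: 0.0
```

```bash
python3 -c "
from h import *
to(.548,.12,.207,92.7)"
```

```text
t 20.55 p [0.5495 0.0479 0.2051] yaw 92.53 F [-0.3 -0.1 -0.5] w -0.0003
rows [ 0.481  0.011 -0.013] turn -0.001
```

play_rows:
  steps:
    - [-1,0.05,0,0,0]
    - [-1,0.1,0,0,0]
    - [-1,0.15,0,0,0]
    - [-1,0.2,0,0,0]
    - [-1,0.25,0,0,0]
    - [-1,0.3,0,0,0]
    - [-1,0.35,0,0,0]
    - [-1,0.4,0,0,0]
    - [-1,0.45,0,0,0]
    - [-1,0.48,0,0,0]

```text
time: 21.55
ee_pos: [0.5468, 0.121, 0.2064]
eef_rot: [[-0.044, 0.999, -0.0], [0.999, 0.044, 0.0], [0.0, -0.0, -1.0]]
wrist_force: [-0.2, -0.7, 1.7]
gripper_width: 0.0002
grasp_force: 0.7
```

play_rows:
  steps:
    - [-1,0.01,0,0,0]
    - [-1,0.02,0,0,0]
    - [-1,0.03,0,0,0]
    - [-1,0.04,0,0,0]
    - [-1,0.05,0,0,0]
    - [-1,0.06,0,0,0]
    - [-1,0.06,0,0,0]
    - [-1,0.06,0,0,0]
    - [-1,0.06,0,0,0]
    - [-1,0.06,0,0,0]

```text
time: 22.55
ee_pos: [0.5465, 0.1292, 0.2064]
eef_rot: [[-0.044, 0.999, -0.0], [0.999, 0.044, 0.0], [0.0, -0.0, -1.0]]
wrist_force: [0.3, 0.1, 0.6]
gripper_width: -0.0002
grasp_force: 0.0
```

play_rows:
  steps:
    - [-1,0.01,0,0,0]
    - [-1,0.02,0,0,0]
    - [-1,0.03,0,0,0]
    - [-1,0.03,0,0,0]
    - [-1,0.03,0,0,0]
    - [-1,0.03,0,0,0]
    - [-1,0.03,0,0,0]
    - [-1,0.03,0,0,0]
    - [-1,0.03,0,0,0]
    - [-1,0.03,0,0,0]

```text
time: 23.55
ee_pos: [0.5463, 0.1337, 0.2064]
eef_rot: [[-0.044, 0.999, 0.0], [0.999, 0.044, -0.0], [-0.0, 0.0, -1.0]]
wrist_force: [0.8, -0.4, -0.2]
gripper_width: 0.0001
grasp_force: 0.0
```

play_rows:
  steps:
    - [-1,0.01,0,0,0]
    - [-1,0.02,0,0,0]
    - [-1,0.02,0,0,0]
    - [-1,0.02,0,0,0]
    - [-1,0.02,0,0,0]
    - [-1,0.02,0,0,0]
    - [-1,0.02,0,0,0]
    - [-1,0.02,0,0,0]
    - [-1,0.02,0,0,0]
    - [-1,0.02,0,0,0]

```text
time: 24.55
ee_pos: [0.5462, 0.1367, 0.2064]
eef_rot: [[-0.044, 0.999, 0.0], [0.999, 0.044, 0.0], [0.0, 0.0, -1.0]]
wrist_force: [0.5, -0.1, 0.7]
gripper_width: -0.0001
grasp_force: 0.0
```

play_rows:
  steps:
    - [-1,0.01,0,0,0]
    - [-1,0.02,0,0,0]
    - [-1,0.02,0,0,0]
    - [-1,0.02,0,0,0]
    - [-1,0.02,0,0,0]
    - [-1,0.02,0,0,0]
    - [-1,0.02,0,0,0]
    - [-1,0.02,0,0,0]
    - [-1,0.02,0,0,0]
    - [-1,0.02,0,0,0]

```text
time: 25.55
ee_pos: [0.546, 0.139, 0.2064]
eef_rot: [[-0.044, 0.999, -0.0], [0.999, 0.044, -0.001], [-0.001, -0.0, -1.0]]
wrist_force: [0.3, -8.8, 1.4]
gripper_width: 0.0001
grasp_force: 4.0
```

The stop shows at -8.8 N, so the tray is home. I'll back off and rise clear.

play_rows:
  steps:
    - [-1,-0.05,0,0,0]
    - [-1,-0.15,0,0,0]
    - [-1,-0.25,0,0,0]
    - [-1,-0.35,0,0,0]
    - [-1,-0.35,0,-0.2,0]
    - [-1,-0.35,0,-0.4,0]
    - [-1,-0.35,0,-0.6,0]
    - [-1,-0.35,0,-0.8,0]
    - [-1,-0.35,0,-0.9,0]
    - [-1,-0.35,0,-0.9,0]

```text
time: 26.55
ee_pos: [0.5491, 0.0864, 0.3437]
eef_rot: [[-0.043, 0.999, 0.004], [0.999, 0.043, 0.001], [0.0, 0.004, -1.0]]
wrist_force: [-0.3, -0.3, 0.5]
gripper_width: 0.0
grasp_force: 0.0
```

```bash
python3 -c "
from h import *
to(.5,0,.3)
a=cv2.imread('pics/top1.png').astype(int);im=get_image('side').astype(int)
s=cv2.imread('pics/side1.png').astype(int)
# bystander check in side view vs start; pin rows in top view
for n,(x0,y0,x1,y1) in dict(cup=(395,262,445,298),jar=(352,285,386,330),plates=(385,345,480,430),slicer=(342,178,392,218)).items():
    print(n,abs(im-s)[y0:y1,x0:x1].mean().round(1))
t=get_image('top').astype(int)
for v in (244,276): print(v,[int(x) for x in t[v,334:376:2,2]])
for v in (215,230): print(v,[int(x) for x in im[v,225:300:3,2]],[int(x) for x in s[v,225:300:3,2]])
"
```

```text
t 26.55 p [0.5491 0.0864 0.3437] yaw 92.47 F [-0.3 -0.3  0.5] w 0.0
rows [-0.561 -0.353  0.29 ] turn None
cup 4.3
jar 7.3
plates 25.1
slicer 2.0
244 [125, 118, 108, 111, 84, 96, 102, 109, 113, 114, 122, 122, 117, 117, 118, 107, 142, 151, 133, 119, 121]
276 [203, 197, 169, 183, 152, 135, 158, 167, 171, 170, 162, 157, 155, 146, 126, 115, 104, 163, 148, 155, 138]
215 [117, 116, 112, 114, 151, 195, 195, 169, 133, 121, 121, 121, 117, 121, 115, 135, 128, 106, 117, 118, 127, 113, 112, 141, 136] [115, 114, 114, 111, 149, 194, 194, 167, 120, 124, 135, 133, 129, 127, 125, 148, 172, 116, 117, 119, 115, 119, 118, 139, 123]
230 [146, 161, 138, 152, 135, 118, 115, 110, 115, 110, 109, 121, 117, 129, 113, 116, 109, 126, 169, 158, 149, 168, 154, 170, 162] [144, 156, 138, 145, 134, 113, 112, 110, 111, 128, 128, 119, 116, 117, 113, 117, 108, 121, 120, 112, 105, 118, 109, 119, 131]
```

```bash
python3 -c "
from cell import *
print(finish_job())"
```

```text
the job is handed in; nothing more can be done
None
```

I rolled the pin onto the strip, about 2 mm off its centre line and within 1° of parallel, then pushed the tray home until it met its stop; I handed the job in at about 27 s, and the hand-in returned no verdict.

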